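# Release the transport lock of a fraction collector (left-hand nut)

### The job

Release the transport lock of the round fraction collector: its crank nut has a left-hand thread, so wind it clockwise (seen from above), feeling that it gives, right up until it comes against its retaining clip, without forcing it at the stop or the tightening way. Then lift the outer end of the freed hold-down strap over its keeper, draw the strap out from under the nut without wrenching it, and lay it gently flat inside the open grey tray, leaving the nut wound up and the other vessels alone.

Things in the scene. Friction and masses are not known exactly. Their poses are not given: they have to be found in the camera images.
- collector: Fraction collector, fixed: round white housing 300 mm across, 52 mm high, with a grey carousel disc (238 mm across, top 70 mm above the bench). Origin: on the vertical centre axis at bench level; z up; x points from the centre along the strap to its outer end. A steel stud (12 mm diameter) stands on the axis up to 114 mm, with a retaining clip (21 mm diameter, underside at 109.5 mm).
- keeper (a point): Middle of the top edge of the grey keeper ledge on the housing's rim, at the strap's outer end: 131 mm from the axis, top 75 mm above the bench (5 mm above the disc), 16 mm thick. Two cheeks of the same height, 44 mm apart, reach 20 mm inward from it beside the strap. The strap must rise more than 5 mm to pass over it.
- crank: Steel crank nut on the stud; left-hand thread: clockwise from above loosens and raises it 3.1 mm per rad, counter-clockwise meets a stop. Origin: on the axis, underside of its flange (40 mm diameter), 78 to 80 mm above the bench at start, 86.3 mm when fully up. x points along its arm (14 mm wide, top 22.5 mm above the origin) to the handle; z up. Resists with 0.2 N m, stays where left.
- crank_axis (a point): Point on the nut's axis, at the top of its hub (26 mm diameter), 22 mm above the crank's origin. From the start the nut turns 2.1 to 2.6 rad clockwise up to the clip, which stops it; how far differs each time and must be felt. The arm starts 1.2 to 2.9 rad clockwise of the strap's direction and swings over the side away from the strap.
- spindle (a joint): Twist of the stud in its rubber bush (rad): 0 unloaded, positive clockwise. It springs 0.1 rad per 1 N m (1 N m is 18 N at the handle) and springs back. Winding the nut twists it about 0.02; against either stop it climbs by 0.1 per further 0.1 rad of crank. Past about 0.11 either way (20 N at the handle) it is strained.
- handle_mid (a point): Centre of the black upright crank handle: a cylinder 14 mm in diameter, 45 mm tall, spinning freely on its own axis, 55 mm from the nut's axis. The point is half-way up (22.5 mm above the arm) and 46 mm above the crank's origin. It can be gripped and led round the circle without turning the hand; about 4 N moves it.
- strap_tab (a point): Centre of the upright tab of the loose aluminium strap (about 0.16 kg; flat bar 142 x 40 x 8 mm). The tab stands near the bar's outer end: 30 mm along the bar, 14 mm across, rising 42 mm above its top. The point is 21 mm above the bar's top, 29 mm above its underside (99 mm above the bench at start). x along the bar to its outer end (28 mm from here), z up.
- strap_mid (a point): Middle of the strap's length and thickness, 43 mm inward of the tab's centre and 25 mm lower; axes as for the tab. The inner end, 71 mm from here, is a fork with an 18 mm wide, 34 mm deep slot open inward, round the stud and under the nut's flange. With the nut fully up and the strap raised 6 to 7 mm it comes out when drawn along +x by 45 mm or more.
- tray: Open grey plastic tray, 160 mm (x) by 260 mm (y) by 22 mm high outside, walls and floor about 4 mm thick, fixed to the bench. Origin: centre of its underside.
- flask: Bystander: clear bottle with blue cap, 72 mm across, 115 mm high; origin at the centre of its base.
- jar: Bystander: amber jar with black lid, 60 mm across, 85 mm high; origin at the centre of its base.
- beaker: Bystander: clear open beaker, 64 mm across, 80 mm high; origin at the centre of its base.
Not all that is in view belongs to the job. Of the things like the part that bears strap_tab, leave any that is blue or orange; of the rest the larger one is meant.

How it is judged:
On the way, in this order (a step that is already met when the one before it is completed fails the run):
1. the nut is wound up to its clip while the strap is still in place (z of crank in the frame of collector above 0.0861 m and distance of strap_mid from where it was at the start of the episode below 0.015 m), for 0.2 s.
2. the strap is drawn clear of the nut (horizontal distance between strap_mid and collector above 0.094 m), for 0.1 s.
At the end, for the whole second after the job is handed in: The strap lies flat, tab up (within 0.08 rad), on the floor of the tray, wholly inside it (its middle below 14 mm above the bench), at rest, and the nut is still wound up (origin 85.8 mm or more above the bench) (z of crank in the frame of collector above 0.0858 m and x of strap_mid in the frame of tray between -0.062 and 0.062 m and y of strap_mid in the frame of tray between -0.112 and 0.112 m and z of strap_mid in the frame of tray below 0.014 m and angle between strap_mid's own z axis and vertical below 0.08 rad and linear speed of strap below 0.02 m/s); the robot touches nothing.
It fails at once if the crank is forced: its stud strained by more than 0.11 rad of twist (about 20 N at the handle), either way (value of joint spindle above 0.11 rad or value of joint spindle below -0.11 rad).
It fails at once if the strap is wrenched against the nut (more than 25 N) (contact force between strap and crank above 25 N).
It fails at once if the strap is dropped or thrown (linear speed of strap above 0.7 m/s).
It fails at once if a bystander is disturbed (distance of any of flask, jar, beaker from where it was at the start of the episode above 0.02 m).
It also fails if it takes over 67 s, if anything falls off the work surface, if the arm or the gripper's body presses on something with over 40 N, if the wrist force passes 120 N, or if a joint passes its speed limit or range.

### The arm

A 6-joint arm with a two-finger parallel gripper is mounted at the origin on the work surface. World frame = base frame: x ahead of the robot, y to its left, z up, the work surface at z = 0. Lengths are in m, angles in rad, forces in N, time in s.
With the tool pointing down it reaches from about 0.3 to 0.95 m from the base axis. Payload 3.1 kg.
Tool frame: the origin (TCP) lies midway between the tips of the shut fingers; the grasp point (between the pads) lies ctrl.grasp_offset behind it (ctrl.grasp_offset is the distance from the TCP to the grasp point, in m); z points along the fingers, y is the direction in which the jaws open and shut (so a half turn about z gives the same grasp; the last joint's range is limited). The gripper opens to 85 mm and grips with 20 to 120 N. Pads are 22 mm wide; open, the fingers measure 114 mm over their backs; the gripper's body (76 mm by 85 mm) begins 54 mm behind the grasp point. The pads swing forward as they close: fully open they stand 13 mm farther back than shut.
Start: joints at [-1.309, 0.308, 1.634, -0, 1.2, -0.07], TCP at [0.204, -0.591, 0.231] pointing down, gripper open.
Joint ranges: [-3.06, 3.06], [-0.79, 1.96], [0.05, 2.63], [-1.19, 4.34], [0.05, 2.64], [-2.94, 2.94]. Speed limits (rad/s): [2.79, 2.79, 3.14, 3.14, 3.14, 3.14].

### API

Orientations are given as a unit quaternion [x, y, z, w].
In Python, from station import ctrl, capture, calibration, search_frame, silhouettes gives the robot as it stands.
- The arm moves only by the shell command python3 -m pendant 'ROWS' [OPENING]. ROWS is JSON, a list that holds one entry, the list of rows, each a list of 6 numbers: the shift along the tool's x, y, z in mm, then the turn, a rotation vector about the tool's x, y, z in rad. A call has exactly 10 rows; each row is the pose to reach, as a shift and turn from the pose commanded when the call began, along the tool's axes at that moment; what a row does not reach only later rows make up. A row lasts 1/10 s, in which the tool goes at most 50 mm and 8.59 degrees, less where a joint would pass 70% of its speed; a pose out of reach is approached as far as the arm can. A call with a gripper value outside its range is refused whole. OPENING is the finger opening in mm, from 0 to 85.4, set as the call begins (- or left out, the last holds). The fingers move at their own pace and stop on an object; the grip force is fixed at half the most. Time passes only in rows, so rows that repeat a pose let the fingers close, or fill a call up. It gives the time, the measured TCP pose, the force and the opening at its end, in the units of the state.
- ctrl.read_state(): the state, without advancing time (a new reading comes with each control period).
- capture(name): name is "side" or "top" or "wrist"; returns (picture, depth): 420x560x3 uint8, red, green, blue; 420x560 float32, m along the optical axis (not along the pixel's ray), 0 where there is no reading.
- calibration(name): a dict with "fx", "fy", "cx", "cy" (pixels), "dist" ([k1, k2, p1, p2, k3] as OpenCV has them; the pictures are not rectified), "rvec" (rotation vector, rad) and "tvec" (3), from world to camera coordinates, as OpenCV has them. Camera axes: x right, y down, z forward; pixel columns grow to the right and rows downward; lengths in m; the calibration is good to about 2 mm. A picture is of the moment at which its call begins: read the wrist's pose just before it. calibration takes no time and is no camera call; for the wrist camera it gives the pose at the moment of the call.
- ctrl.sign_off(): hands the job in, once; it reports no verdict.
Trained networks look in the newest picture that a camera, given by its name, has taken for a name from the list of things; names that differ only in an ending like _2 or _b are one class to them, and where a whole thing is asked for, a point or a joint stands for the part that bears it (a point fixed in the world has none). Each returns a list of dicts, best first, with "score" (0 to 1); they miss things now and then, are a little off and sometimes report something else, mostly with a low value. They report only what shows in the picture. A call takes as long as a camera call. They do not tell look-alikes from the thing itself.
- search_frame(camera, query): "at" ([row, column] in pixels, amid what is visible of it).
- silhouettes(camera, query): "region" (420x560 bool, what is visible of it) and "at" ([row, column] in pixels, amid what is visible of it).
The state is a dict: "t": time; "joint_pos": joint angles; "qvel": joint speeds; "joint_torque": joint torques, N m; "position": TCP position; "tool_rot": TCP orientation; "wrist_force": force on the tool from outside, world axes, zero at the start; "wrist_torque": the same for the moment, N m; "gripper_width": finger opening in m.
Only numpy, scipy, OpenCV 4.12 (cv2) and the standard library are available. Lean on these libraries where they do the work, as an engineer would, in place of code of your own. Each camera call takes 0.05 s, during which the arm holds its last target. There are 200 camera calls.

## Working session

There is one attempt and no reset: what is moved stays moved. The work goes in short steps, Python scripts to look and compute and a shell command to move; the robot and the scene stay as the last step left them, time stands still between calls to the robot, and variables do not carry over. Pictures are saved under pics/ and viewed, about 8 in all and at most 12, crops included, and the job is handed in when it is done.

```bash
ls; mkdir -p pics; cat > h.py <<'E'
import numpy as np, cv2
from station import ctrl, capture, calibration, search_frame, silhouettes
def cal(n):
    c=calibration(n);K=np.array([[c["fx"],0,c["cx"]],[0,c["fy"],c["cy"]],[0,0,1.]])
    R=cv2.Rodrigues(np.array(c["rvec"],float))[0];return K,np.array(c["dist"],float),R,np.array(c["tvec"],float).reshape(3)
def atz(C,uv,z):
    "pixels (col,row) -> world points on plane z"
    K,d,R,t=C;uv=np.array(uv,float).reshape(-1,1,2)
    r=np.c_[cv2.undistortPoints(uv,K,d).reshape(-1,2),np.ones(len(uv))]@R;o=-R.T@t
    return o+r*((z-o[2])/r[:,2])[:,None]
def cloud(C,dep,mask):
    K,d,R,t=C;v,u=np.nonzero(mask&(dep>0));z=dep[v,u]
    p=cv2.undistortPoints(np.c_[u,v].astype(float).reshape(-1,1,2),K,d).reshape(-1,2)
    return (np.c_[p,np.ones(len(p))]*z[:,None]-t)@R
def proj(C,P):
    K,d,R,t=C;return cv2.projectPoints(np.array(P,float).reshape(-1,1,3),cv2.Rodrigues(R)[0],t,K,d)[0].reshape(-1,2)
E
python3 - <<'E'
from h import *
ims=[]
for n in("top","side"):
    im,dep=capture(n);C=cal(n);cv2.imwrite(f"pics/{n}0.png",im[:,:,::-1])
    print(n,"cam",-C[2].T@C[3])
    for q in("collector","strap_tab","crank","handle_mid","tray","flask","jar","beaker"):
        for s in silhouettes(n,q)[:3]:
            P=cloud(C,dep,s["region"])
            print(q,round(s["score"],2),s["at"],s["region"].sum(),np.median(P,0).round(3) if len(P) else "",np.percentile(P[:,2],98).round(3) if len(P) else "")
s=ctrl.read_state();print(s,ctrl.grasp_offset)
E
```

```text
pics
top cam [ 0.34548937 -0.08323011  1.26926941]
collector 0.65 [220.3, 302.0] 9223 [ 0.553 -0.133  0.068] 0.099
strap_tab 0.77 [215.4, 273.2] 664 [ 0.56  -0.06   0.078] 0.121
strap_tab 0.7 [266.3, 394.5] 381 [ 0.443 -0.387  0.005] 0.035
crank 0.72 [207.4, 304.0] 254 [ 0.58  -0.136  0.099] 0.148
handle_mid 0.57 [209.0, 303.5] 241 [ 0.579 -0.138  0.099] 0.148
tray 0.71 [250.0, 156.1] 5779 [0.48  0.252 0.004] 0.023
flask 0.77 [144.3, 207.8] 695 [0.75  0.111 0.078] 0.117
jar 0.61 [153.8, 164.0] 541 [0.725 0.231 0.082] 0.089
beaker 0.72 [210.2, 410.9] 560 [ 0.59  -0.437  0.041] 0.08
side cam [0.14855939 0.71009023 1.18259558]
collector 0.88 [223.1, 302.4] 7881 [ 0.542 -0.097  0.067] 0.103
strap_tab 0.91 [246.7, 387.5] 401 [ 0.331 -0.181  0.006] 0.038
strap_tab 0.81 [181.8, 379.6] 267 [ 0.442 -0.383  0.006] 0.035
strap_tab 0.6 [228.9, 286.3] 490 [ 0.56  -0.045  0.079] 0.123
crank 0.54 [200.6, 295.8] 256 [ 0.585 -0.14   0.101] 0.147
handle_mid 0.51 [208.7, 294.8] 233 [ 0.579 -0.132  0.099] 0.147
tray 0.63 [354.0, 253.4] 7783 [0.482 0.257 0.005] 0.023
flask 0.61 [253.2, 180.8] 959 [0.752 
[... 244 characters left out ...]
82
{'t': 0.9, 'joint_pos': array([-1.30866351e+00,  3.08082447e-01,  1.63375997e+00, -2.47684011e-05,
        1.19971458e+00, -6.96881103e-02]), 'qvel': array([ 0.00037363, -0.00029598, -0.00103618,  0.00078314,  0.00152792,
        0.00178811]), 'joint_torque': array([ 5.57337244e-04, -4.15271902e+01, -2.77090502e+01, -1.06301918e-04,
        6.03214576e-04, -8.41728223e-06]), 'position': array([ 0.20358364, -0.59093843,  0.23130207]), 'tool_rot': array([ 9.86267659e-01,  1.65154792e-01, -9.77540298e-06,  1.88518735e-05]), 'wrist_force': array([-0.35528667, -0.19409018, -0.37949512]), 'wrist_torque': array([-0.05046229, -0.02533991,  0.05930546]), 'gripper_width': 0.0854317625225453} 0.0187
```

```bash
python3 - <<'E'
import cv2
a=cv2.imread("pics/top0.png");b=cv2.imread("pics/side0.png")
cv2.imwrite("pics/m.png",cv2.vconcat([cv2.resize(a[130:320,180:440],(780,570),interpolation=2)]))
E
```

```text
(no output)
```

View pics/top0.png

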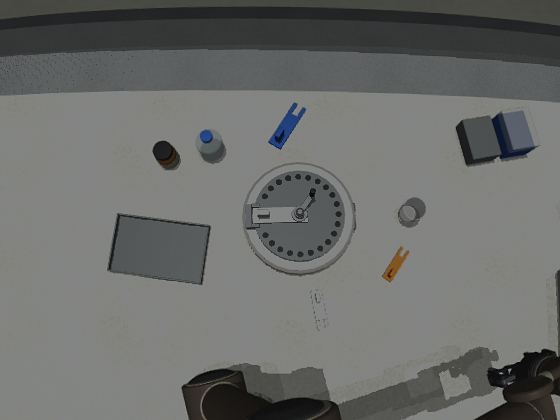

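View pics/m.png

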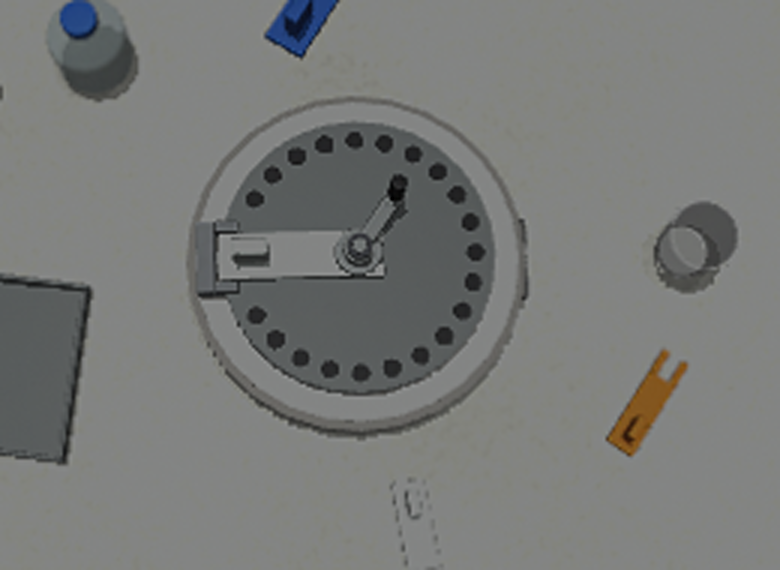

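View pics/side0.png

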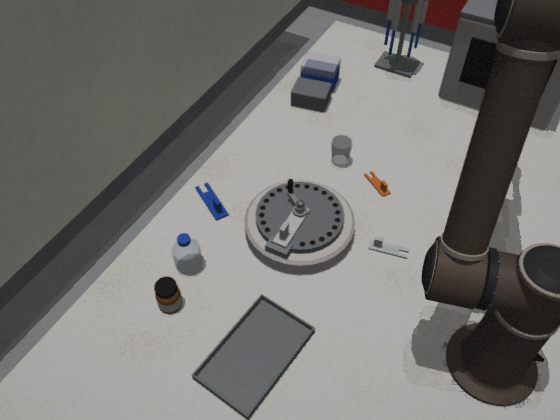

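The scene: the collector is at about (300,218) in the top view, with the strap's tab at (265,215) and the handle at (312,192). There are four strap-like things:
- **Blue**, at (287,127): leave it.
- **Orange**, at (395,265): leave it.
- **Small pale one on the bench**, at (318,308): too small.
- **Large aluminium one on the collector**, at (275,215): this is the one meant. The enlarged crop confirms it.

```bash
python3 - <<'E'
from h import *
from scipy.optimize import least_squares
for n in("top","side"):
    im,dep=capture(n);C=cal(n);P=cloud(C,dep,np.ones((420,560),bool))
    P=P[np.hypot(P[:,0]-.56,P[:,1]+.13)<.2]
    print(n,"disc z",np.median(P[(P[:,2]>.06)&(P[:,2]<.075),2]))
    D=P[(P[:,2]>.064)&(P[:,2]<.073)]
    c=np.array([.56,-.13])
    # housing rim: outer boundary per angle
    H=P[(P[:,2]>.046)&(P[:,2]<.057)]
    for _ in range(5):
        a=np.arctan2(H[:,1]-c[1],H[:,0]-c[0]);r=np.hypot(*(H[:,:2]-c).T);b=((a+np.pi)/(2*np.pi)*60).astype(int)
        E=np.array([H[b==i][r[b==i].argmax(),:2] for i in set(b)])
        f=least_squares(lambda q:np.hypot(E[:,0]-q[0],E[:,1]-q[1])-q[2],[*c,.15],loss="soft_l1",f_scale=.002);c=f.x[:2]
    print("centre",f.x)
    for nm,m in(("stud",(P[:,2]>.104)&(P[:,2]<.118)&(np.hypot(*(P[:,:2]-c).T)<.02)),("handle",P[:,2]>.128),("handletop",P[:,2]>.143),("tab",(P[:,2]>.095)&(P[:,2]<.127)&(P[:,1]>c[1]+.04)),("tabtop",(P[:,2]>.117)&(P[:,2]<.126)&(P[:,1]>c[1]+.04))):
        Q=P[m]
        if len(Q):print(nm,len(Q),Q.mean(0).round(4),Q.min(0).round(3),Q.max(0).round(3),"ang",np.degrees(np.arctan2(*(Q.mean(0)[:2]-c)[::-1])).round(1),"r",np.hypot(*(Q.mean(0)[:2]-c)).round(4))
E
```

```text
top disc z 0.0694206471666793
centre [ 0.5658561  -0.1263905   0.14784194]
stud 56 [ 0.5667 -0.1263  0.1119] [ 0.557 -0.136  0.104] [ 0.579 -0.115  0.118] ang 8.6 r 0.0009
handle 33 [ 0.6105 -0.1563  0.1451] [ 0.605 -0.163  0.129] [ 0.618 -0.151  0.155] ang -33.8 r 0.0537
handletop 26 [ 0.6114 -0.1566  0.1479] [ 0.606 -0.163  0.143] [ 0.618 -0.151  0.155] ang -33.5 r 0.0547
tab 88 [ 0.5617 -0.0347  0.1164] [ 0.555 -0.048  0.095] [ 0.571 -0.021  0.126] ang 92.6 r 0.0917
tabtop 64 [ 0.5629 -0.035   0.1197] [ 0.557 -0.048  0.117] [ 0.57  -0.021  0.126] ang 91.8 r 0.0914
side disc z 0.06988520992644381
centre [ 0.56658417 -0.12614159  0.14717284]
stud 50 [ 0.5678 -0.1279  0.1116] [ 0.557 -0.141  0.104] [ 0.585 -0.112  0.117] ang -55.8 r 0.0021
handle 46 [ 0.6124 -0.1564  0.1406] [ 0.605 -0.165  0.128] [ 0.62  -0.149  0.151] ang -33.5 r 0.0549
handletop 20 [ 0.6129 -0.1581  0.1475] [ 0.605 -0.165  0.144] [ 0.618 -0.152  0.151] ang -34.6 r 0.0562
tab 100 [ 0.5621 -0.0321  0.1135] [ 0.556 -0.051  0.095] [ 0.572 -0.019  0.126] ang 92.7 r 0.0941
tabtop 47 [ 0.5636 -0.0355  0.1205] [ 0.557 -0.05   0.117] [ 0.572 -0.021  0.126] ang 91.9 r 0.0907
```

The collector's centre is at about (0.5665, -0.1265), and the strap points at about 92°. The handle is at about -34°, 55 mm out, so the arm is 2.2 rad clockwise of the strap. That fits the description, so I'm moving now.

```bash
python3 -m pendant '[[[42,-22,0,0,0,0.1],[84,-44,0,0,0,0.2],[126,-66,0,0,0,0.3],[168,-88,0,0,0,0.332],[210,-110,0,0,0,0.332],[252,-132,0,0,0,0.332],[294,-155,0,0,0,0.332],[336,-177,0,0,0,0.332],[378,-199,0,0,0,0.332],[420,-221,0,0,0,0.332]]]' 85
python3 - <<'E'
from h import *
s=ctrl.read_state();print(s["t"],s["position"],s["tool_rot"])
p=np.array([.5,-.25,.231]);print((np.array([.612,-.157,.2])-s["position"])*1000)
E
```

```text
t: 2.0
position: [0.5299, -0.2436, 0.2316]
tool_rot: [1.0, -0.0, 0.0, 0.0]
wrist_force: [1.2, -0.4, 0.3]
gripper_width: 0.0851
2.0 [ 0.52987184 -0.2436288   0.2315834 ] [ 9.99999924e-01 -7.11972158e-05  2.95597037e-04  2.44989478e-04]
[ 82.12816313  86.62879637 -31.58340206]
```

```bash
python3 -m pendant '[[[25,-27,0,0,0,0],[50,-54,0,0,0,0],[70,-75,0,0,0,0],[80,-86,0,0,0,0],[83,-88,0,0,0,0],[83,-88,10,0,0,0],[83,-88,20,0,0,0],[83,-88,30,0,0,0],[83,-88,30,0,0,0],[83,-88,30,0,0,0]]]'
python3 - <<'E'
from h import *
s=ctrl.read_state();im,dep=capture("wrist");C=cal("wrist");cv2.imwrite("pics/w1.png",im[:,:,::-1])
print(s["t"],s["position"]);P=cloud(C,dep,np.ones((420,560),bool));P=P[np.hypot(P[:,0]-.5665,P[:,1]+.1265)<.11]
for nm,m in(("stud",(P[:,2]>.108)&(P[:,2]<.118)&(np.hypot(P[:,0]-.5665,P[:,1]+.1265)<.02)),("handle",(P[:,2]>.138)&(P[:,2]<.155)&(np.hypot(P[:,0]-.612,P[:,1]+.157)<.02)),("tabtop",(P[:,2]>.117)&(P[:,2]<.126)&(P[:,1]>-.08))):
    Q=P[m]
    if len(Q):print(nm,len(Q),Q.mean(0).round(4),Q.min(0).round(4),Q.max(0).round(4))
im=im.copy()
for n,p in(("stud",[.5665,-.1265,.114]),("h",[.612,-.157,.1475]),("tab",[.5635,-.035,.12])):
    u=proj(C,[p])[0];print(n,u.round())
    if 0<=u[0]<560 and 0<=u[1]<420:cv2.circle(im,tuple(int(a) for a in u),4,(255,0,0),1)
cv2.imwrite("pics/w1.png",im[:,:,::-1])
E
```

```text
t: 3.0
position: [0.6108, -0.1578, 0.2004]
tool_rot: [1.0, -0.001, -0.001, -0.0]
wrist_force: [0.8, -0.6, -0.2]
gripper_width: 0.085
3.0 [ 0.61081141 -0.15775016  0.20040544]
stud 713 [ 0.5689 -0.1286  0.1135] [ 0.5573 -0.1387  0.1093] [ 0.5788 -0.1182  0.1157]
handle 526 [ 0.6154 -0.1588  0.1474] [ 0.6075 -0.1658  0.1381] [ 0.6211 -0.1518  0.1505]
tabtop 776 [ 0.5661 -0.0368  0.12  ] [ 0.5579 -0.0516  0.117 ] [ 0.5725 -0.0218  0.1222]
stud [237. 274.]
h [280. 228.]
tab [103. 281.]
```

View pics/w1.png

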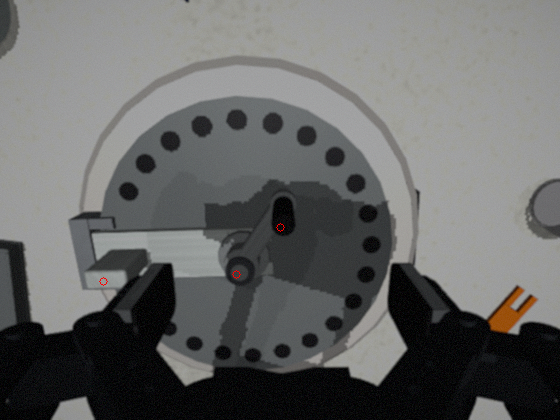

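The wrist picture shows the stud at (240,268) and the handle at (283,215). Both agree with the projected points to about 2 mm, so I'm lowering to grip the handle.

```bash
python3 -m pendant '[[[2.5,0,20,0,0,0],[2.5,0,45,0,0,0],[2.5,0,70,0,0,0],[2.5,0,85,0,0,0],[2.5,0,90,0,0,0],[2.5,0,90,0,0,0],[2.5,0,90,0,0,0],[2.5,0,90,0,0,0],[2.5,0,90,0,0,0],[2.5,0,90,0,0,0]]]' 40
python3 -m pendant '[[[0,0,0,0,0,0],[0,0,0,0,0,0],[0,0,0,0,0,0],[0,0,0,0,0,0],[0,0,0,0,0,0],[0,0,0,0,0,0],[0,0,0,0,0,0],[0,0,0,0,0,0],[0,0,0,0,0,0],[0,0,0,0,0,0]]]' 10
```

```text
t: 4.05
position: [0.6147, -0.1573, 0.1121]
tool_rot: [1.0, -0.0, 0.001, 0.0]
wrist_force: [-0.3, 0.2, -0.7]
gripper_width: 0.0399
t: 5.05
position: [0.6145, -0.1575, 0.1115]
tool_rot: [1.0, -0.0, 0.0, 0.0]
wrist_force: [0.1, -2.5, 1.6]
gripper_width: 0.0129
```

```bash
python3 - <<'E'
import numpy as np
t0=np.radians(-32.6)
for a in np.arange(0,2.75,.06):
    print(round(a,2),(55*(np.cos(t0-a)-np.cos(t0))).round(1),(-55*(np.sin(t0-a)-np.sin(t0))).round(1),round(-3.1*a,1))
E
```

```text
0.0 0.0 -0.0 -0.0
0.06 -1.9 2.7 -0.2
0.12 -3.9 5.3 -0.4
0.18 -6.1 7.8 -0.6
0.24 -8.4 10.2 -0.7
0.3 -10.8 12.4 -0.9
0.36 -13.4 14.4 -1.1
0.42 -16.1 16.3 -1.3
0.48 -18.9 18.0 -1.5
0.54 -21.8 19.6 -1.7
0.6 -24.8 21.0 -1.9
0.66 -27.9 22.2 -2.0
0.72 -31.0 23.2 -2.2
0.78 -34.2 24.0 -2.4
0.84 -37.5 24.6 -2.6
0.9 -40.7 25.1 -2.8
0.96 -44.0 25.3 -3.0
1.02 -47.3 25.4 -3.2
1.08 -50.6 25.2 -3.3
1.14 -53.9 24.8 -3.5
1.2 -57.2 24.3 -3.7
1.26 -60.4 23.5 -3.9
1.32 -63.5 22.6 -4.1
1.38 -66.6 21.5 -4.3
1.44 -69.7 20.2 -4.5
1.5 -72.6 18.7 -4.6
1.56 -75.5 17.0 -4.8
1.62 -78.2 15.2 -5.0
1.68 -80.8 13.2 -5.2
1.74 -83.3 11.1 -5.4
1.8 -85.7 8.8 -5.6
1.86 -88.0 6.3 -5.8
1.92 -90.0 3.8 -6.0
1.98 -92.0 1.1 -6.1
2.04 -93.7 -1.7 -6.3
2.1 -95.3 -4.6 -6.5
2.16 -96.7 -7.6 -6.7
2.22 -98.0 -10.6 -6.9
2.28 -99.0 -13.8 -7.1
2.34 -99.9 -17.0 -7.3
2.4 -100.5 -20.2 -7.4
2.46 -101.0 -23.5 -7.6
2.52 -101.3 -26.7 -7.8
2.58 -101.3 -30.0 -8.0
2.64 -101.2 -33.3 -8.2
2.7 -100.9 -36.6 -8.4
```

First 0.6 rad, then read the forces.

```bash
python3 -m pendant '[[[-1.9,2.7,-0.2,0,0,0],[-3.9,5.3,-0.4,0,0,0],[-6.1,7.8,-0.6,0,0,0],[-8.4,10.2,-0.7,0,0,0],[-10.8,12.4,-0.9,0,0,0],[-13.4,14.4,-1.1,0,0,0],[-16.1,16.3,-1.3,0,0,0],[-18.9,18,-1.5,0,0,0],[-21.8,19.6,-1.7,0,0,0],[-24.8,21,-1.9,0,0,0]]]'
```

```text
t: 6.05
position: [0.5894, -0.1788, 0.1134]
tool_rot: [1.0, -0.0, 0.0, 0.0]
wrist_force: [5.3, -0.6, 1.4]
gripper_width: 0.0125
```

```bash
python3 -m pendant '[[[-3.1,1.2,-0.1,0,0,0],[-6.2,2.2,-0.3,0,0,0],[-9.4,3,-0.5,0,0,0],[-12.7,3.6,-0.7,0,0,0],[-15.9,4.1,-0.9,0,0,0],[-19.2,4.3,-1.1,0,0,0],[-22.5,4.4,-1.3,0,0,0],[-25.8,4.2,-1.4,0,0,0],[-29.1,3.8,-1.6,0,0,0],[-32.4,3.3,-1.8,0,0,0]]]'
```

```text
t: 7.05
position: [0.5566, -0.1821, 0.1152]
tool_rot: [1.0, 0.0, -0.0, 0.001]
wrist_force: [3.2, -3.8, 3.3]
gripper_width: 0.0122
```

```bash
python3 -m pendant '[[[-3.2,-0.6,-0.4,0,0,0],[-6.4,-1.4,-0.7,0,0,0],[-9.6,-2.5,-0.9,0,0,0],[-12.7,-3.8,-1.1,0,0,0],[-15.7,-5.3,-1.3,0,0,0],[-18.6,-7,-1.5,0,0,0],[-21.3,-8.8,-1.7,0,0,0],[-24,-10.8,-1.9,0,0,0],[-26.5,-13,-2.1,0,0,0],[-28.9,-15.3,-2.3,0,0,0]]]'
```

```text
t: 8.05
position: [0.5276, -0.1659, 0.1171]
tool_rot: [1.0, -0.0, -0.0, -0.0]
wrist_force: [1.8, -4.2, 2.4]
gripper_width: 0.0125
```

```bash
python3 -m pendant '[[[-1.2,-1.2,-0.1,0,0,0],[-2.3,-2.5,-0.2,0,0,0],[-3.3,-3.7,-0.3,0,0,0],[-4.3,-5,-0.4,0,0,0],[-5.3,-6.3,-0.4,0,0,0],[-6.3,-7.7,-0.5,0,0,0],[-7.2,-9.1,-0.6,0,0,0],[-8,-10.5,-0.7,0,0,0],[-8,-10.5,-0.7,0,0,0],[-8,-10.5,-0.7,0,0,0]]]'
```

```text
t: 9.05
position: [0.5199, -0.1554, 0.1179]
tool_rot: [1.0, -0.0, -0.0, -0.0]
wrist_force: [1.8, -3.1, 0.9]
gripper_width: 0.0123
```

```bash
python3 -m pendant '[[[-0.3,-0.6,0,0,0,0],[-0.6,-1.2,-0.1,0,0,0],[-0.9,-1.8,-0.1,0,0,0],[-1.3,-2.4,-0.2,0,0,0],[-1.6,-2.9,-0.2,0,0,0],[-1.6,-2.9,-0.2,0,0,0],[-1.6,-2.9,-0.2,0,0,0],[-1.6,-2.9,-0.2,0,0,0],[-1.6,-2.9,-0.2,0,0,0],[-1.6,-2.9,-0.2,0,0,0]]]'
```

```text
t: 10.05
position: [0.5185, -0.1527, 0.1181]
tool_rot: [1.0, -0.0, -0.0, -0.0]
wrist_force: [2.7, -2.7, 1.1]
gripper_width: 0.0126
```

```bash
python3 -m pendant '[[[-0.3,-0.6,0,0,0,0],[-0.6,-1.2,-0.1,0,0,0],[-0.9,-1.8,-0.1,0,0,0],[-1.2,-2.4,-0.2,0,0,0],[-1.4,-3,-0.2,0,0,0],[-1.4,-3,-0.2,0,0,0],[-1.4,-3,-0.2,0,0,0],[-1.4,-3,-0.2,0,0,0],[-1.4,-3,-0.2,0,0,0],[-1.4,-3,-0.2,0,0,0]]]'
```

```text
t: 11.05
position: [0.5173, -0.15, 0.1184]
tool_rot: [1.0, -0.0, 0.0, 0.0]
wrist_force: [2.7, -3.6, -1.8]
gripper_width: 0.0126
```

```bash
python3 -m pendant '[[[-0.3,-0.6,0,0,0,0],[-0.6,-1.2,-0.1,0,0,0],[-0.9,-1.8,-0.1,0,0,0],[-1.1,-2.4,-0.2,0,0,0],[-1.3,-3,-0.2,0,0,0],[-1.3,-3,-0.2,0,0,0],[-1.3,-3,-0.2,0,0,0],[-1.3,-3,-0.2,0,0,0],[-1.3,-3,-0.2,0,0,0],[-1.3,-3,-0.2,0,0,0]]]'
```

```text
t: 12.05
position: [0.5167, -0.1483, 0.1186]
tool_rot: [1.0, 0.0, 0.001, 0.002]
wrist_force: [3.8, -6.6, -3.3]
gripper_width: 0.0123
```

```bash
python3 -m pendant '[[[-0.2,-0.4,0,0,0,0],[-0.3,-0.8,0,0,0,0],[-0.4,-1.2,0,0,0,0],[-0.4,-1.2,0,0,0,0],[-0.4,-1.2,0,0,0,0],[-0.4,-1.2,0,0,0,0],[-0.4,-1.2,0,0,0,0],[-0.4,-1.2,0,0,0,0],[-0.4,-1.2,0,0,0,0],[-0.4,-1.2,0,0,0,0]]]'
```

```text
t: 13.05
position: [0.5165, -0.1477, 0.1187]
tool_rot: [1.0, 0.0, 0.001, 0.002]
wrist_force: [4.5, -8.1, -3.5]
gripper_width: 0.0125
```

The force at the handle went 4.4, 7.5 then 9.2 N while the motion dwindled, about 2.2 rad in. The nut is against its clip, so I'm easing back the spring load and releasing.

```bash
python3 -m pendant '[[[0.3,1,0,0,0,0],[0.7,2,0,0,0,0],[0.9,2.5,0,0,0,0],[0.9,2.5,0,0,0,0],[0.9,2.5,0,0,0,0],[0.9,2.5,0,0,0,0],[0.9,2.5,0,0,0,0],[0.9,2.5,0,0,0,0],[0.9,2.5,0,0,0,0],[0.9,2.5,0,0,0,0]]]'
python3 -m pendant '[[[0,0,0,0,0,0],[0,0,0,0,0,0],[0,0,0,0,0,0],[0,0,0,0,0,0],[0,0,0,0,0,0],[0,0,-5,0,0,0],[0,0,-20,0,0,0],[0,0,-45,0,0,0],[0,0,-75,0,0,0],[0,0,-80,0,0,0]]]' 45
```

```text
t: 14.05
position: [0.5169, -0.149, 0.1186]
tool_rot: [1.0, 0.0, 0.001, 0.001]
wrist_force: [3.8, -6.5, -3.2]
gripper_width: 0.0126
t: 15.05
position: [0.5191, -0.149, 0.203]
tool_rot: [1.0, -0.0, 0.004, 0.001]
wrist_force: [0.8, -0.4, 0.4]
gripper_width: 0.0449
```

```bash
python3 -m pendant '[[[5,-11,0,0,0,-0.14],[9,-23,0,0,0,-0.28],[14,-34,0,0,0,-0.42],[18,-45,0,0,0,-0.56],[23,-57,0,0,0,-0.7],[28,-68,0,0,0,-0.84],[32,-79,0,0,0,-0.98],[37,-90,0,0,0,-1.12],[42,-102,0,0,0,-1.26],[46,-113,0,0,0,-1.4]]]' 60
python3 -m pendant '[[[0,0,0,0,0,-0.1],[0,0,0,0,0,-0.2],[0,0,0,0,0,-0.2],[0,0,0,0,0,-0.2],[0,0,0,0,0,-0.2]
,[0,0,0,0,0,-0.2],[0,0,0,0,0,-0.2],[0,0,0,0,0,-0.2],[0,0,0,0,0,-0.2],[0,0,0,0,0,-0.2]]]'
python3 - <<'E'
from h import *
s=ctrl.read_state();im,dep=capture("wrist");C=cal("wrist")
from scipy.spatial.transform import Rotation as Ro
print(s["t"],s["position"],Ro.from_quat(s["tool_rot"]).as_matrix()[:,0]);A=P=cloud(C,dep,np.ones((420,560),bool));P=P[np.hypot(P[:,0]-.5665,P[:,1]+.1265)<.16]
for nm,m in(("stud",(P[:,2]>.108)&(P[:,2]<.118)&(np.hypot(P[:,0]-.5675,P[:,1]+.1275)<.015)),("handle",(P[:,2]>.145)&(P[:,2]<.165)&(np.hypot(P[:,0]-.5165,P[:,1]+.149)<.02)),("tabtop",(P[:,2]>.117)&(P[:,2]<.126)&(P[:,1]>-.08)&(abs(P[:,0]-.565)<.02))):
    Q=P[m]
    if len(Q):
        print(nm,len(Q),Q.mean(0).round(4),Q.min(0).round(4),Q.max(0).round(4))
        if nm=="tabtop":
            r=cv2.minAreaRect((Q[:,:2]*1000).astype(np.float32));print(r)
cv2.imwrite("pics/w2.png",im[:,:,::-1])
# tray
im,dep=capture("top");C=cal("top")
for s in silhouettes("top","tray")[:1]:
    Q=cloud(C,dep,s["region"]);print("tray",cv2.minAreaRect((Q[:,:2]*1000).astype(np.float32)))
E
```

```text
t: 16.05
position: [0.562, -0.0344, 0.1979]
tool_rot: [0.763, 0.646, -0.0, -0.0]
wrist_force: [-0.2, 0.5, 0.5]
gripper_width: 0.0601
t: 17.05
position: [0.5623, -0.0351, 0.1986]
tool_rot: [0.697, 0.717, 0.0, -0.0]
wrist_force: [0.1, -0.1, 0.2]
gripper_width: 0.0601
17.05 [ 0.56230844 -0.03506983  0.19858106] [-2.88472282e-02  9.99583831e-01  5.02652414e-05]
stud 721 [ 0.5667 -0.1266  0.1121] [ 0.5527 -0.1391  0.108 ] [ 0.5795 -0.1154  0.1151]
tabtop 951 [ 0.5642 -0.0353  0.1193] [ 0.5571 -0.0503  0.1171] [ 0.5715 -0.0208  0.1219]
((564.1201171875, -35.55293273925781), (13.749082565307617, 29.305530548095703), 2.025468349456787)
tray ((481.9996032714844, 261.3154602050781), (238.45712280273438, 163.9021759033203), 83.7308578491211)
```

View pics/w2.png

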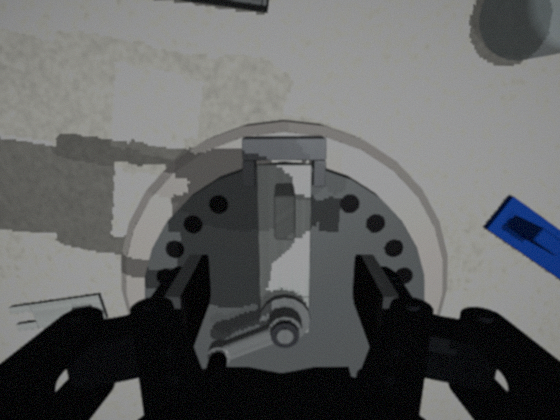

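The wrist view shows the tab at (285,210) and the strap still between its cheeks. Its position is (0.5642, -0.0355) at 92°. Next I descend and grip it across its 14 mm width.

```bash
python3 -m pendant '[[[0,2,30,0,0,0],[0,2,60,0,0,0],[0,2,90,0,0,0],[0,2,105,0,0,0],[0,2,113,0,0,0],[0,2,113,0,0,0],[0,2,113,0,0,0],[0,2,113,0,0,0],[0,2,113,0,0,0],[0,2,113,0,0,0]]]' 50
python3 -m pendant '[[[0,0,0,0,0,0],[0,0,0,0,0,0],[0,0,0,0,0,0],[0,0,0,0,0,0],[0,0,0,0,0,0],[0,0,0,0,0,0],[0,0,0,0,0,0],[0,0,0,0,0,0],[0,0,0,0,0,0],[0,0,0,0,0,0]]]' 8
```

```text
t: 18.2
position: [0.565, -0.0351, 0.0865]
tool_rot: [0.697, 0.717, 0.001, 0.001]
wrist_force: [0.7, 0.8, -1.2]
gripper_width: 0.05
t: 19.2
position: [0.5646, -0.035, 0.0858]
tool_rot: [0.697, 0.717, 0.0, 0.0]
wrist_force: [0.5, -0.7, 2.5]
gripper_width: 0.0132
```

```bash
python3 -m pendant '[[[0,0,-1,0,0,0],[0,0,-2,0,0,0],[0,0,-3,0,0,0],[0,0,-4,0,0,0],[0,0,-5,0,0,0],[0,0,-6,0,0,0],[0,0,-6.7,0,0,0],[0,0,-6.7,0,0,0],[0,0,-6.7,0,0,0],[0,0,-6.7,0,0,0]]]'
python3 - <<'E'
from h import *
im,dep=capture("wrist");cv2.imwrite("pics/w3.png",im[:,:,::-1]);C=cal("wrist")
P=cloud(C,dep,np.ones((420,560),bool))
# strap top heights along y, off the tab
for y in np.arange(-.11,.0,.01):
    Q=P[(abs(P[:,1]-y)<.005)&(abs(abs(P[:,0]-.565)-.013)<.005)&(P[:,2]>.072)&(P[:,2]<.095)]
    print(round(y,2),len(Q),np.median(Q[:,2]).round(4) if len(Q) else "")
print(ctrl.read_state()["position"])
E
```

```text
t: 20.2
position: [0.5643, -0.035, 0.0923]
tool_rot: [0.697, 0.717, -0.0, -0.0]
wrist_force: [0.1, -1.1, -0.9]
gripper_width: 0.0135
-0.11 0 
-0.1 0 
-0.09 272 0.084
-0.08 168 0.0841
-0.07 0 
-0.06 0 
-0.05 0 
-0.04 0 
-0.03 461 0.084
-0.02 991 0.0841
-0.01 911 0.0839
[ 0.56426553 -0.03500667  0.09223248]
```

View pics/w3.png

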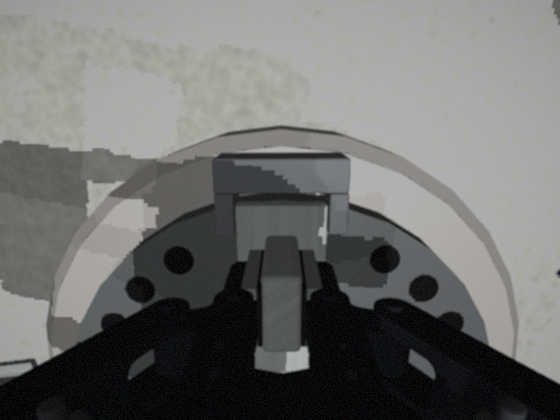

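The strap is raised 6.5 mm and level: its top is at 84 mm both near the nut and at the outer end. Drawing it out now.

```bash
python3 -m pendant '[[[1,0,0,0,0,0],[3,0,0,0,0,0],[5,0,0,0,0,0],[7,0,0,0,0,0],[9,0,0,0,0,0],[11,0,0,0,0,0],[13,0,0,0,0,0],[15,0,0,0,0,0],[17,0,0,0,0,0],[19,0,0,0,0,0]]]'
```

```text
t: 21.25
position: [0.5638, -0.0159, 0.0923]
tool_rot: [0.697, 0.717, 0.0, 0.0]
wrist_force: [-0.6, -0.2, -0.9]
gripper_width: 0.0134
```

```bash
python3 -m pendant '[[[4,0,0,0,0,0],[8,0,0,0,0,0],[12,0,0,0,0,0],[17,0,0,0,0,0],[22,0,0,0,0,0],[27,0,0,0,0,0],[33,0,0,0,0,0],[39,0,0,0,0,0],[45,0,0,0,0,0],[51,0,0,0,0,0]]]'
python3 - <<'E'
from h import *
from scipy.spatial.transform import Rotation as Ro
s=ctrl.read_state();print(s["position"],s["wrist_force"])
# tray: walls from top and side clouds
for n in("top","side"):
    im,dep=capture(n);C=cal(n);P=cloud(C,dep,np.ones((420,560),bool))
    P=P[(abs(P[:,0]-.48)<.12)&(abs(P[:,1]-.255)<.17)]
    Q=P[(P[:,2]>.012)&(P[:,2]<.027)];F=P[(P[:,2]<.008)&(P[:,2]>.002)]
    print(n,len(Q),cv2.minAreaRect((Q[:,:2]*1000).astype(np.float32)),np.percentile(Q,[1,99],0).round(3).tolist())
E
```

```text
t: 22.25
position: [0.5623, 0.0355, 0.0923]
tool_rot: [0.697, 0.717, -0.0, -0.0]
wrist_force: [0.3, -0.8, -1.3]
gripper_width: 0.0138
[0.56225376 0.0355038  0.09226421] [ 0.26419713 -0.7561834  -1.27566423]
top 342 ((484.80609130859375, 299.62646484375), (165.17129516601562, 160.87583923339844), 84.1009750366211) [[0.399, 0.22, 0.012], [0.571, 0.388, 0.027]]
side 980 ((482.17645263671875, 248.7791748046875), (264.0205993652344, 164.58888244628906), 83.49420166015625) [[0.39, 0.114, 0.012], [0.574, 0.387, 0.026]]
```

The strap is clear, drawn 70 mm with only about 1 N at the wrist. The tray is centred at about (0.482, 0.250) with its long axis at 83.5°, and I'm carrying the strap there.

```bash
python3 -m pendant '[[[5,0,-8,0,0,0],[15,0,-20,0,0,0],[30,-3,-32,0,0,0.01],[55,-10,-40,0,0,0.03],[85,-18,-40,0,0,0.05],[115,-27,-40,0,0,0.07],[145,-36,-40,0,0,0.09],[175,-45,-40,0,0,0.11],[200,-52,-40,0,0,0.13],[220,-58,-40,0,0,0.148]]]'
python3 -m pendant '[[[15,-3,0,0,0,0],[30,-6,0,0,0,0],[38,-7,0,0,0,0],[38,-7,8,0,0,0],[38,-7,18,0,0,0],[38,-7,30,0,0,0],[38,-7,42,0,0,0],[38,-7,54,0,0,0],[38,-7,60,0,0,0],[38,-7,60,0,0,0]]]'
python3 - <<'E'
from h import *
from scipy.spatial.transform import Rotation as Ro
s=ctrl.read_state();X=Ro.from_quat(s["tool_rot"]).as_matrix()[:,0];print(s["position"],np.degrees(np.arctan2(X[1],X[0])),s["wrist_force"])
im,dep=capture("side");C=cal("side");cv2.imwrite("pics/s4.png",cv2.resize(im[200:420,120:400,::-1],(700,550)))
E
```

```text
t: 23.35
position: [0.4978, 0.2555, 0.1338]
tool_rot: [0.748, 0.664, 0.001, 0.0]
wrist_force: [0.6, 1.1, -1.4]
gripper_width: 0.0132
t: 24.35
position: [0.4944, 0.291, 0.0705]
tool_rot: [0.748, 0.664, -0.002, -0.0]
wrist_force: [-0.4, -0.4, -1.5]
gripper_width: 0.0133
[0.4943711  0.29097314 0.07053761] 83.1669912770857 [-0.4148691  -0.39243504 -1.53996419]
```

View pics/s4.png

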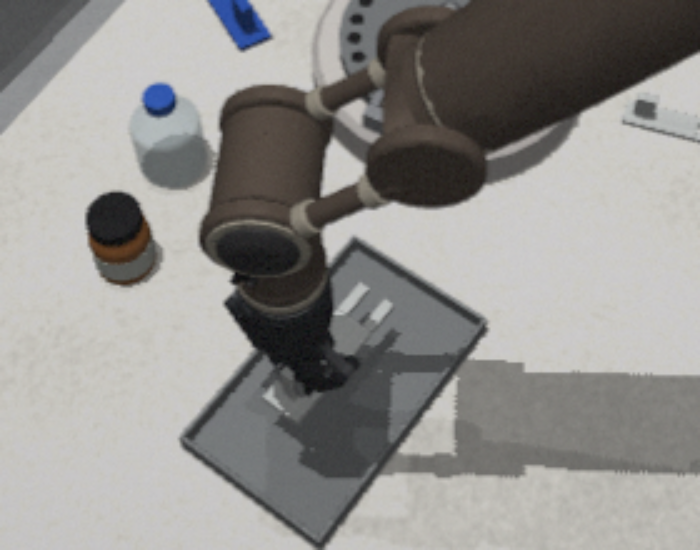

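The strap is held level above the tray and well inside its walls, with the fork at (370,310) in the crop. I'm shifting 7 mm and lowering.

```bash
python3 -m pendant '[[[0,-3,8,0,0,0],[0,-7,18,0,0,0],[0,-7,28,0,0,0],[0,-7,36,0,0,0],[0,-7,42,0,0,0],[0,-7,45,0,0,0],[0,-7,47,0,0,0],[0,-7,48,0,0,0],[0,-7,48,0,0,0],[0,-7,48,0,0,0]]]'
```

```text
t: 25.4
position: [0.4888, 0.2927, 0.0246]
tool_rot: [0.748, 0.664, 0.0, 0.0]
wrist_force: [0.2, -1.2, -1.6]
gripper_width: 0.013
```

```bash
python3 -m pendant '[[[0,0,1,0,0,0],[0,0,2,0,0,0],[0,0,2.7,0,0,0],[0,0,3.4,0,0,0],[0,0,4,0,0,0],[0,0,4.4,0,0,0],[0,0,4.4,0,0,0],[0,0,4.4,0,0,0],[0,0,4.4,0,0,0],[0,0,4.4,0,0,0]]]'
```

```text
t: 26.4
position: [0.4886, 0.2926, 0.0199]
tool_rot: [0.748, 0.664, 0.0, 0.0]
wrist_force: [0.3, 0.4, -1.6]
gripper_width: 0.0132
```

Still hanging, so I'll go a little lower.

```bash
python3 -m pendant '[[[0,0,0.3,0,0,0],[0,0,0.6,0,0,0],[0,0,0.9,0,0,0],[0,0,1.2,0,0,0],[0,0,1.2,0,0,0],[0,0,1.2,0,0,0],[0,0,1.2,0,0,0],[0,0,1.2,0,0,0],[0,0,1.2,0,0,0],[0,0,1.2,0,0,0]]]'
```

```text
t: 27.4
position: [0.4886, 0.2926, 0.0198]
tool_rot: [0.748, 0.664, -0.0, -0.0]
wrist_force: [-3.6, -1.3, 7.1]
gripper_width: 0.0134
```

On the floor, with 7 N at the wrist. I'm easing, opening and rising.

```bash
python3 -m pendant '[[[0,0,-0.4,0,0,0],[0,0,-0.7,0,0,0],[0,0,-0.7,0,0,0],[0,0,-0.7,0,0,0],[0,0,-0.7,0,0,0],[0,0,-0.7,0,0,0],[0,0,-0.7,0,0,0],[0,0,-0.7,0,0,0],[0,0,-0.7,0,0,0],[0,0,-0.7,0,0,0]]]'
python3 -m pendant '[[[0,0,0,0,0,0],[0,0,0,0,0,0],[0,0,0,0,0,0],[0,0,0,0,0,0],[0,0,0,0,0,0],[0,0,-5,0,0,0],[0,0,-20,0,0,0],[0,0,-50,0,0,0],[0,0,-80,0,0,0],[0,0,-110,0,0,0]]]' 40
python3 -m pendant '[[[0,0,-30,0,0,0],[0,0,-60,0,0,0],[-30,0,-80,0,0,0],[-60,-20,-80,0,0,0],[-90,-40,-80,0,0,0],[-110,-60,-80,0,0,0],[-120,-80,-80,0,0,0],[-120,-80,-80,0,0,0],[-120,-80,-80,0,0,0],[-120,-80,-80,0,0,0]]]'
python3 - <<'E'
from h import *
from scipy.spatial.transform import Rotation as Ro
im,dep=capture("top");C=cal("top");P=cloud(C,dep,np.ones((420,560),bool));P=P[:]
T=P[(abs(P[:,0]-.48)<.1)&(abs(P[:,1]-.25)<.14)]
Q=T[(T[:,2]>.045)&(T[:,2]<.06)];print("tabtop",len(Q),Q.mean(0) if len(Q) else "")
H=P[(P[:,2]>.140)&(P[:,2]<.165)&(np.hypot(P[:,0]-.5165,P[:,1]+.149)<.03)];print("handle",len(H),H.mean(0) if len(H) else "",H[:,2].max() if len(H) else "")
for q in("flask","jar","beaker"):
    for s in silhouettes("top",q)[:1]:print(q,s["score"],s["at"])
cv2.imwrite("pics/t5.png",cv2.resize(im[110:310,90:370,::-1],(784,560)))
E
```

```text
t: 28.4
position: [0.4886, 0.2926, 0.0198]
tool_rot: [0.748, 0.664, -0.0, -0.0]
wrist_force: [-1.9, -1.1, 6.1]
gripper_width: 0.0133
t: 29.4
position: [0.4888, 0.2927, 0.1318]
tool_rot: [0.748, 0.664, 0.001, 0.0]
wrist_force: [0.4, -0.2, 0.4]
gripper_width: 0.04
t: 30.4
position: [0.3962, 0.1835, 0.2104]
tool_rot: [0.748, 0.664, 0.001, 0.001]
wrist_force: [-0.4, 0.6, -0.2]
gripper_width: 0.0398
tabtop 0 
handle 31 [ 0.51609721 -0.14937884  0.15296452] 0.1584232075611641
flask 0.67 [145.0, 209.6]
jar 0.63 [151.8, 164.5]
beaker 0.89 [212.6, 409.6]
```

View pics/t5.png

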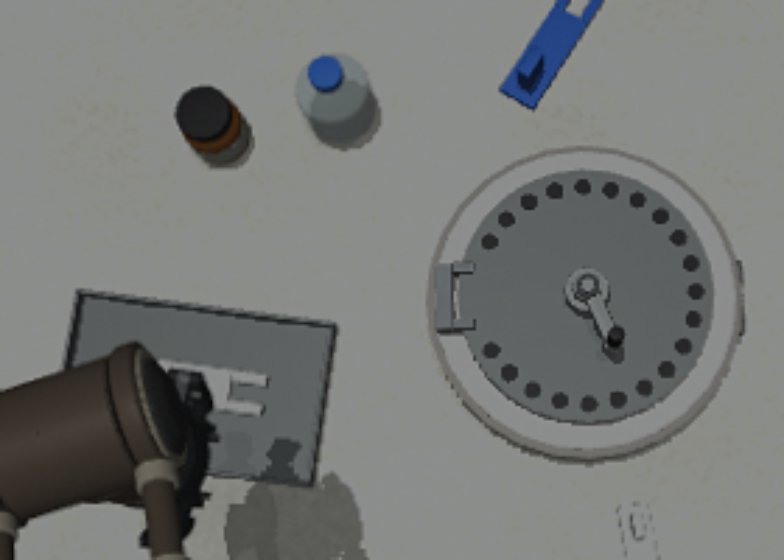

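The top view shows the strap in the tray with its fork at (250,395), the nut's arm standing where I left it, and the bystanders in place. One last numeric check from the side camera, then I hand in.

```bash
python3 - <<'E'
from h import *
im,dep=capture("side");C=cal("side");P=cloud(C,dep,np.ones((420,560),bool))
T=P[(abs(P[:,0]-.482)<.07)&(abs(P[:,1]-.25)<.12)]
B=T[(T[:,2]>.0085)&(T[:,2]<.018)];print("bar",len(B),B.mean(0))
print("tilt",np.linalg.lstsq(np.c_[B[:,:2]-B[:,:2].mean(0),np.ones(len(B))],B[:,2],rcond=None)[0])
Q=T[(T[:,2]>.047)&(T[:,2]<.062)];print("tabtop",len(Q),Q.mean(0) if len(Q) else "")
cv2.imwrite("pics/s6.png",cv2.resize(im[200:420,120:400,::-1],(700,550)))
s=ctrl.read_state();print(s["t"],s["position"],s["wrist_force"])
E
```

```text
bar 916 [0.48392938 0.25212617 0.01194695]
tilt [0.00025269 0.00016237 0.01194695]
tabtop 89 [0.49008063 0.29291333 0.05378477]
30.65 [0.39531392 0.1831993  0.20929525] [-0.27623595 -0.37154783 -0.02523521]
```

View pics/s6.png

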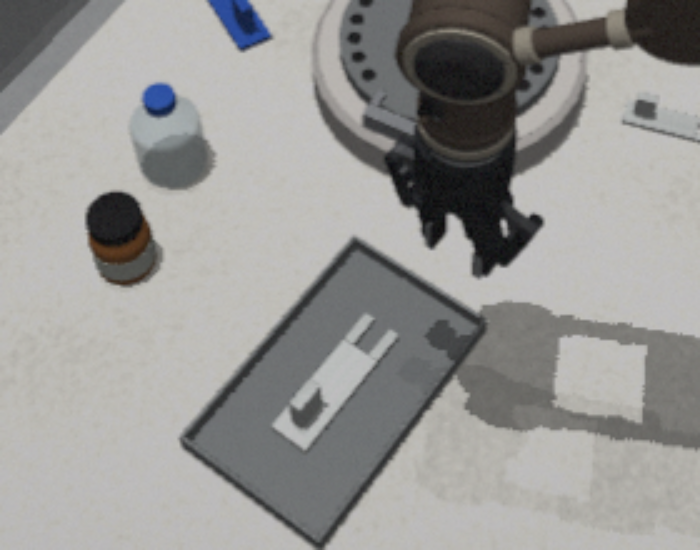

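The strap lies flat in the tray, centred and with its tab up; its top is at 12 mm and it shows no tilt. The arm is clear, so I'm handing in.

```bash
python3 -c "
from station import ctrl
print(ctrl.sign_off())"
```

```text
the job is handed in; nothing more can be done
None
```

The job is handed in at about 31 s: the nut is wound up to its clip and the strap lies flat in the tray. Sign-off gives no verdict, so these are my own last checks.

- **Nut:** I wound it about 2.2 rad clockwise. It ran at about 4 N at the handle, then climbed to 7.5 and 9.2 N at the clip, where I stopped and released it. The handle has stayed where I left it, with its top at about 153–158 mm against the 155 mm expected when fully up. The depth is only good to about 2 mm, so the force rise is the main evidence for the stop.
- **Strap:** I lifted it 6.5 mm, level, and drew it out with about 1 N at the wrist. It touched the tray floor with about 7 N before I let go. It now lies centred with the tab up, its top at 12 mm (middle about 8 mm) and no measurable tilt.
- **Bystanders:** flask, jar and beaker show no movement beyond detection noise in the top view. The arm is clear of everything.

One thing disagreed: easing back before releasing the handle only brought the force down to about 7.4 N. The stud's remaining twist was therefore let go when the jaws opened. I saw no effect on the nut.

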